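Pack the polishing kit into its tray

TASK

Pack up the amber polisher's kit. Lay the handpiece from its sloping rest flat in the two V-notched saddles of the wooden tray, and stand the jar, the small tin and the carton upright on the tray floor in one row beside it, in any order. Set everything down rather than dropping it, let go, and do not disturb the plate, the saucer, the can or the pliers.

Things in the scene. Friction and masses are not known exactly. Their poses are not given: they have to be found in the camera images.
- tray: Open plywood tray, fixed, to the left or right, long side roughly away from the robot. Outside 162 (x, long) by 112 (y) mm, walls and floor 6 mm thick, rim 34 mm above the table. Origin: centre of the underside, z up. Lane for the handpiece along its -y side, row for the rest along +y. Its -y wall is cut down to 14 mm above the table from x = -35 to 35 mm, as a finger scoop.
- saddle_mid (a point): Where the middle of the seated handpiece's axis lies: in the tray at x 0, y -33 mm, 32 mm above the table (tray's axes; handpiece along x, nose either way). Its two V saddles, 8 mm thick, lie 35 mm either side in x; between them only floor, 26 mm below. The seated handpiece's top is 45 mm above the table; with the row filled no finger fits between row and handpiece.
- row_mid (a point): Middle of the row's floor, 6 mm above the table (tray's axes; x 0, y 19 mm in the tray). Row: x -75 to 75, y -31 to 31 mm from this point, end walls and +y wall 28 mm above it; on -y a fillet 4 mm wide, 10 mm high, parts it from the lane. Jar, tin and carton side by side along x (carton's 36 mm side along x) take 136 of 150 mm.
- rest: Heavy sloping rest, fixed, on the other side, its x roughly to the left. Base 130 (x) by 74 by 12 mm; origin: centre of its underside. Two V forks, 6 mm thick, 68 mm apart, hold the handpiece climbing at 35 degrees towards the rest's +x, its middle 85 mm straight above the origin. Fork tips 4 mm below the axis; end stop 10 mm above it; between the forks nothing within 20 mm below the axis.
- handpiece_mid (a point): Handpiece of a flexible-shaft grinder (shaft unplugged): round aluminium body 26 mm diameter, 84 mm long, this point at the middle of the body on its axis, which is also close to the centre of mass. x axis: along the handpiece to its tapered steel nose (nose ends at +66 mm, rear socket of 16 mm diameter ends at -54 mm). In the rest the nose is the upper end. About 0.18 kg.
- jar_mid (a point): Upright round screw-top jar, white with black lid, 56 mm diameter, 80 mm tall; this point on its axis half-way up. z up. About 0.22 kg.
- tin_mid (a point): Upright round aluminium tin, 44 mm diameter, 74 mm tall; this point on its axis half-way up. z up. About 0.15 kg.
- carton_mid (a point): Upright cardboard carton, rigid and full, 36 (its x) by 54 (its y) by 78 (z) mm; this point at its centre. Stands at any yaw. About 0.16 kg.
- plate: Bystander: white plate of amber pieces, 136 mm diameter, heaped to about 30 mm high, beyond the work; origin: centre of its underside.
- saucer: Bystander: white saucer of amber pieces, 96 mm diameter, heaped to about 30 mm high, near left; origin: centre of its underside.
- can: Bystander: closed steel can with a red band, 73 mm diameter, 115 mm tall, at the far left or far right; origin: centre of its underside.
- pliers: Bystander: flat-nose pliers lying on the table, 130 mm long, 14 mm high, on the side opposite the can; origin: near the pivot, at table level.
Mind the look-alikes: they are no part of the job. Of the things that look like the part that bears jar_mid, the smallest one is meant.

How it is judged:
By the outcome, as a careful person would: the job done as asked, in the order asked, and still so for the second after the job is handed in, with the robot touching nothing.
It also fails if it takes over 72 s, if anything falls off the work surface, if the arm or the gripper's body presses on something with over 40 N, if the wrist force passes 120 N, or if a joint passes its speed limit or range.

ROBOT

A 6-joint arm with a two-finger parallel gripper is mounted at the origin on the work surface. World frame = base frame: x ahead of the robot, y to its left, z up, the work surface at z = 0. Lengths are in m, angles in rad, forces in N, time in s.
With the tool pointing down it reaches from about 0.25 to 0.85 m from the base axis. Payload 12.5 kg.
Tool frame: the origin (TCP) lies at the centre of the arm's flange, where the gripper is bolted on; the fingertips stand 186 mm ahead of it and the grasp point (between the pads) lies 167 mm ahead of it (env.finger_overhang is the z of the fingertips in the tool frame, in m); z points along the fingers, y is the line along which they close (so a half turn about z gives the same grasp; the last joint's range is limited). The gripper opens to 93 mm and grips with 3 to 60 N. Pads are 15 mm wide; open, the fingers measure 128 mm over their backs; the gripper's body (75 mm by 188 mm) begins 65 mm behind the grasp point.
Start: joints at [-1.187, 0.351, 1.652, -0, 1.139, -0.085], TCP at [0.249, -0.491, 0.405] pointing down, gripper open.
Joint ranges: [-2.75, 2.75], [-0.79, 2.1], [0.01, 2.65], [-1.57, 4.71], [0.07, 3.14], [-2.87, 2.87]. Speed limits (rad/s): [2.22, 2.22, 2.79, 3.14, 3.14, 3.14].

INTERFACE

Orientations are given as [roll, pitch, yaw] about the fixed x, y, z axes, in that order (R = Rz(yaw) Ry(pitch) Rx(roll)).
In Python, from plant import env gives the robot as it stands. The module is installed in compiled form; this text tells all that it offers.
- The arm moves only by the tool arm_command, never from a script. Its argument "plan" is one flat list of numbers, 7 for each row, row after row: the turn, a rotation vector about the tool's x, y, z in rad, then the shift along the tool's x, y, z in cm, then the finger opening in cm, from 0 to 9.3. In form: [wx, wy, wz, tx, ty, tz, hand, wx, wy, wz, tx, ty, tz, hand, ...]. A call has 1 to 12 rows; each row is the pose to reach, as a shift and turn from the pose commanded when the call began, along the tool's axes at that moment; what a row does not reach only later rows make up. A row lasts 1/8 s, in which the tool goes at most 62.5 mm and 10.7 degrees, less where a joint would pass 70% of its speed; a pose out of reach is approached as far as the arm can. A call with a gripper value outside its range is refused whole. The fingers move at their own pace and stop on an object; the grip force is fixed at half the most. Time passes only in rows, so rows that repeat a pose let the fingers close. It gives the time, the measured TCP pose, the force, the opening and the grip force at its end, in the units of the state.
- env.sense(): the state, without advancing time (a new reading comes with each control period).
- env.camera(name): name is "side" or "top" or "wrist"; returns the picture (400x640x3 uint8, blue, green, red); there is no depth.
- env.get_calibration(name): a dict with "mtx" (3x3 intrinsics, pixels), "pose" (4x4, takes a point from camera to world coordinates). Camera axes: x right, y up, looking along -z (the intrinsics and any distortion apply to the point x, -y, -z); pixel columns grow to the right and rows downward; lengths in m; the calibration is good to about 2 mm. The wrist camera is an equidistant fisheye: a pixel r from the principal point sees the ray r / f radians off the axis. A picture is of the moment at which its call begins: read the wrist's pose just before it. get_calibration takes no time and is no camera call; for the wrist camera it gives the pose at the moment of the call.
- env.close_job(): hands the job in; it is judged then, once.
The state is a dict: "time_s": time; "joint_pos": joint angles; "joint_vel": joint speeds; "tau": joint torques, N m; "tool_pos": TCP position; "tcp_rot": TCP orientation; "contact_force": force on the tool from outside, world axes, zero at the start; "wrist_torque": the same for the moment, N m; "finger_gap": finger opening in m; "gripper_force": force on a finger pad.
Only numpy, scipy, OpenCV 4.12 (cv2) and the standard library are available. Lean on these libraries where they do the work, as an engineer would, in place of code of your own. Each camera call takes 0.05 s, during which the arm holds its last target. There are 200 camera calls.

## Working session

There is one attempt and no reset: what is moved stays moved. The work goes in short steps, Python scripts to look and compute and a tool call to move; the robot and the scene stay as the last step left them, time stands still between calls to the robot, and variables do not carry over. Pictures are saved under pics/ and viewed, at most 10 in all, crops included, and the job is handed in when it is done.

Besides the shell and the picture viewer there is one more tool, called after "Emit:" as name(argument=value, ...), one argument or row to a line, values as JSON. arm_command: Moves the arm, as the interface text tells. Its arguments: {"type":"object","properties":{"plan":{"type":"array"}},"required":["plan"]}

```bash
mkdir -p pics
python3 - <<'E'
from plant import env
import cv2,numpy as np
for n in("top","side","wrist"):
    c=env.get_calibration(n);print(n,np.round(c["mtx"],1).tolist(),np.round(c["pose"],4).tolist(),[k for k in c])
    cv2.imwrite(f"pics/{n}0.png",env.camera(n))
s=env.sense();print(s["time_s"],s["tool_pos"],s["tcp_rot"],s["finger_gap"],env.finger_overhang)
E
```

```text
top [[394.3, 0.0, 321.6], [0.0, 394.3, 202.8], [0.0, 0.0, 1.0]] [[0.0023, 0.9973, -0.0727, 0.555], [-0.9999, 0.003, 0.0101, 0.0415], [0.0103, 0.0727, 0.9973, 1.0684], [0.0, 0.0, 0.0, 1.0]] ['mtx', 'pose']
side [[377.3, 0.0, 317.0], [0.0, 377.3, 198.9], [0.0, 0.0, 1.0]] [[-0.9654, 0.1879, -0.1808, 0.4325], [-0.2607, -0.6792, 0.6861, 0.7569], [0.0061, 0.7095, 0.7047, 0.7956], [0.0, 0.0, 0.0, 1.0]] ['mtx', 'pose']
wrist [[309.7, 0.0, 315.9], [0.0, 309.7, 202.8], [0.0, 0.0, 1.0]] [[0.4517, 0.8565, 0.2498, 0.3169], [-0.8922, 0.4338, 0.1256, -0.4561], [-0.0008, -0.2796, 0.9601, 0.3845], [0.0, 0.0, 0.0, 1.0]] ['mtx', 'pose']
0.15 [ 0.2484784  -0.49056557  0.40433713] [-3.14071822e+00 -6.96326579e-05  4.68805311e-01] 0.09289714231061984 0.1861
```

View pics/top0.png

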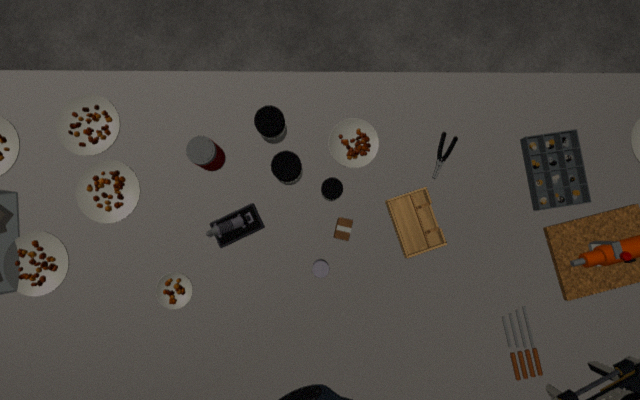

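View pics/side0.png

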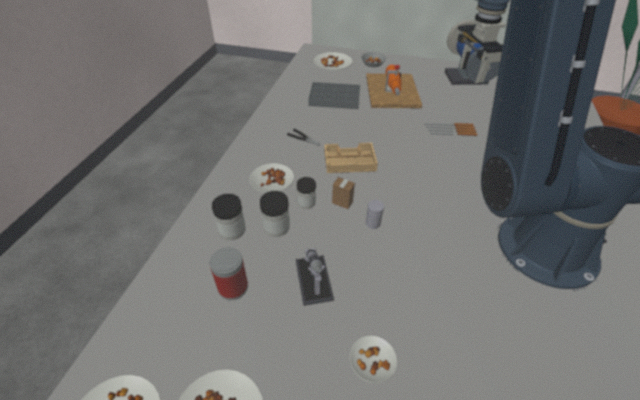

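The top view shows the small jar at (332,188), the tin at (321,268), the carton at (343,229), the tray around (416,222) and the rest around (237,225). The two larger jars at (270,122) and (287,167) are look-alikes.

```bash
cat > h.py <<'E'
import numpy as np,cv2
from plant import env
from scipy.spatial.transform import Rotation as R
from scipy.optimize import least_squares
def ray(c,px,wrist=False):
    K=c["mtx"];T=c["pose"];u=(px[0]-K[0,2])/K[0,0];v=(px[1]-K[1,2])/K[1,1]
    if wrist:
        r=np.hypot(u,v)+1e-12;d=np.array([u/r*np.sin(r),-v/r*np.sin(r),-np.cos(r)])
    else: d=np.array([u,-v,-1.]);d/=np.linalg.norm(d)
    return T[:3,3],T[:3,:3]@d
def atz(c,px,z,wrist=False):
    o,d=ray(c,px,wrist);return o+d*(z-o[2])/d[2]
def proj(c,P,wrist=False):
    K=c["mtx"];T=c["pose"];p=(np.asarray(P,float)-T[:3,3])@T[:3,:3];x,y,z=p[...,0],-p[...,1],-p[...,2]
    if wrist:
        h=np.hypot(x,y)+1e-12;t=np.arctan2(h,z);u,v=x/h*t,y/h*t
    else:u,v=x/z,y/z
    return np.stack([u*K[0,0]+K[0,2],v*K[1,1]+K[1,2]],-1)
def tri(rays):
    A=np.zeros((3,3));b=np.zeros(3)
    for o,d in rays:
        M=np.eye(3)-np.outer(d,d);A+=M;b+=M@o
    p=np.linalg.solve(A,b);return p,[np.linalg.norm(np.cross(p-o,d)) for o,d in rays]
def tool():
    s=env.sense();return np.array(s["tool_pos"]),R.from_euler("xyz",s["tcp_rot"]).as_matrix()
def delta(p,Rm,p0=None,R0=None):
    "row numbers to reach TCP p,Rm"
    if p0 is None:p0,R0=tool()
    return np.round(np.r_[R.from_matrix(R0.T@Rm).as_rotvec(),R0.T@(np.array(p)-p0)*100],3)
E
python3 - <<'E'
from h import *
c=env.get_calibration("top")
for n,px,z in(("jar",(332,188),.08),("tin",(321,268),.074),("carton",(344,228),.078),("tray",(416,222),.03),("rest",(236,226),.08),("t1",(387,201),.034),("t2",(425,187),.034),("t3",(447,243),.034),("t4",(408,257),.034),("r1",(207,220),0),("r2",(254,204),.012),("r3",(265,227),.012),("r4",(220,247),.012)):
    print(n,atz(c,px,z).round(3))
# goal: wrist camera offset in tool
p,Rm=tool();T=env.get_calibration("wrist")["pose"];print((Rm.T@(T[:3,3]-p)).round(4));print((Rm.T@T[:3,:3]).round(3))
Rd=R.from_euler("xyz",[np.pi,0,0.]).as_matrix()
for y in(-.3,0.0): print(delta([.36,y,.40],Rd))
a=cv2.imread("pics/top0.png")[140:290,195:460]
cv2.imwrite("pics/topc.png",cv2.resize(a,None,fx=3,fy=3,interpolation=cv2.INTER_CUBIC))
E
```

```text
jar [0.664 0.005 0.08 ]
tin [0.464 0.033 0.074]
carton [ 0.564 -0.025  0.078]
tray [ 0.581 -0.218  0.03 ]
rest [0.568 0.245 0.08 ]
t1 [ 0.636 -0.141  0.034]
t2 [ 0.673 -0.242  0.034]
t3 [ 0.526 -0.298  0.034]
t4 [ 0.489 -0.195  0.034]
r1 [0.585 0.34  0.   ]
r2 [0.628 0.212 0.012]
r3 [0.567 0.182 0.012]
r4 [0.513 0.301 0.012]
[0.0766 0.0002 0.0198]
[[-0.    0.96  0.28]
 [ 1.    0.   -0.  ]
 [-0.    0.28 -0.96]]
[-1.0000e-03  0.0000e+00  4.6900e-01  1.8559e+01 -1.1961e+01  4.4500e-01]
[-1.0000e-03  0.0000e+00  4.6900e-01  3.2114e+01 -3.8725e+01  4.7000e-01]
```

View pics/topc.png

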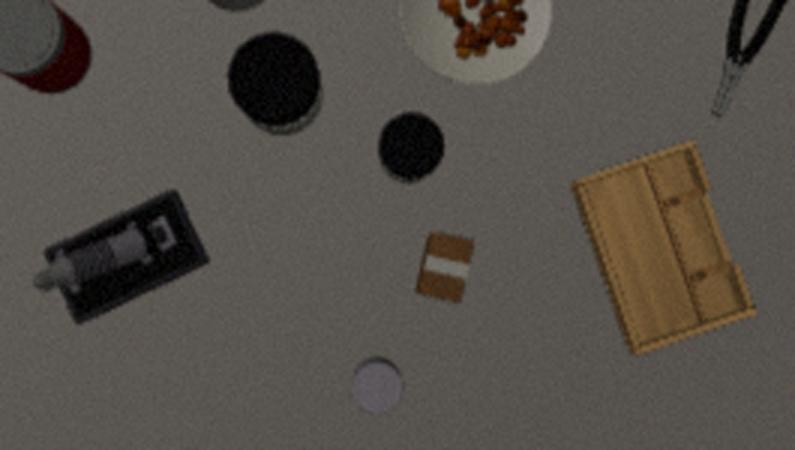

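The zoomed view agrees with the sizes given. The tray's centre is near (0.58,-0.22) with yaw about 20°, and its lane is on the world -y side. The rest is near (0.57,0.245) with its x axis at about 114°. I'll move to overview poses with the wrist camera.

Emit:
arm_command(
  plan=[0,0,0.12,28.4,-18.2,0.4,9.3,0,0,0.12,28.4,-18.2,0.4,9.3,0,0,0.12,28.4,-18.2,0.4,9.3,0,0,0.12,28.4,-18.2,0.4,9.3,0,0,0.12,28.4,-18.2,0.4,9.3,0,0,0.12,28.4,-18.2,0.4,9.3,0,0,0.12,28.4,-18.2,0.4,9.3,0,0,0.12,28.4,-18.2,0.4,9.3],
)

```text
time_s: 1.15
tool_pos: [0.4194, -0.2005, 0.4006]
tcp_rot: [-3.142, 0.0, 0.349]
contact_force: [-0.1, 0.3, 0.3]
finger_gap: 0.0932
gripper_force: 0.0
```

```bash
cat >> h.py <<'E'
import pickle
def snap(n):
    c=env.get_calibration("wrist");im=env.camera("wrist");cv2.imwrite(f"pics/{n}.png",im);pickle.dump(c,open(f"pics/{n}.pkl","wb"));return c,im
E
python3 - <<'E'
from h import *
snap("w1");print(env.sense()["time_s"],tool()[0],env.sense()["tcp_rot"],env.sense()["joint_pos"])
cv2.imwrite("pics/w1v.png",cv2.resize(cv2.imread("pics/w1.png"),(800,500)))
Rd=R.from_euler("xyz",[np.pi,0,np.radians(95)]).as_matrix()
print(delta([.55,.08,.40],Rd))
E
```

```text
1.2 [ 0.41925264 -0.20076428  0.40067602] [3.14158047e+00 2.27827904e-04 3.47841028e-01] [-5.46759603e-01  2.00080950e-01  1.86670501e+00 -2.10700592e-04
  1.07493977e+00  6.76295955e-01]
[ -0.      0.     -1.31   21.862 -21.938   0.062]
```

View pics/w1v.png

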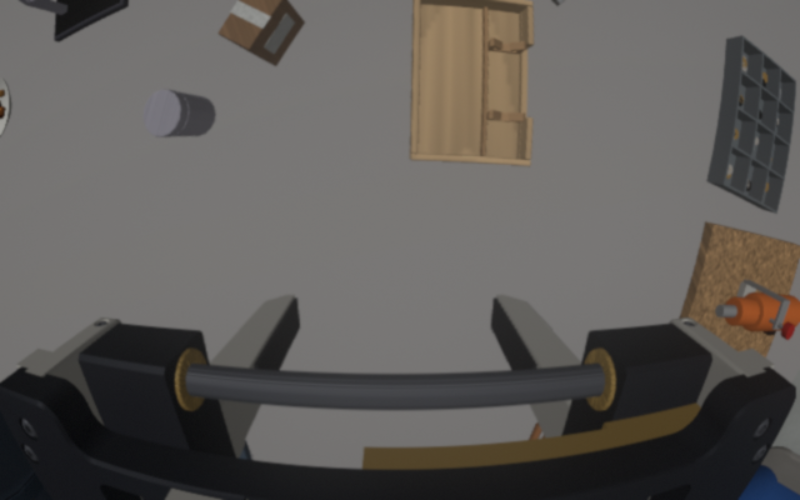

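The wrist view is aligned with the tray: its near-left corner is at (410,159) and its near-right corner at (531,165) in the 800-px picture. The tin's top is at about (167,112), and the carton is at the top edge. Next I go towards the rest.

Emit:
arm_command(
  plan=[0,0,-0.2,4,-3,0,9.3,0,0,-0.35,8,-6.5,0,9.3,0,0,-0.52,12,-10,0,9.3,0,0,-0.7,16,-13,0,9.3,0,0,-0.88,20,-16.5,0,9.3,0,0,-1.05,24,-20,0,9.3,0,0,-1.22,27,-23,0,9.3,0,0,-1.4,30,-25.4,0,9.3,0,0,-1.57,30,-25.4,0,9.3,0,0,-1.57,30,-25.4,0,9.3],
)

```text
time_s: 2.45
tool_pos: [0.6151, 0.1403, 0.4004]
tcp_rot: [-3.141, 0.0, 1.917]
contact_force: [0.1, 0.5, -0.6]
finger_gap: 0.0929
gripper_force: 0.0
```

Run:
```python
from h import *
snap("w2");print(env.sense()["time_s"],tool()[0],env.sense()["tcp_rot"],env.sense()["joint_pos"])
cv2.imwrite("pics/w2v.png",cv2.resize(cv2.imread("pics/w2.png"),(800,500)))
```

```text
2.5 [0.61496505 0.1401389  0.40051704] [-3.14113802e+00 -3.96131085e-05  1.91369032e+00] [ 1.50271015e-01  5.01916773e-01  1.43294710e+00 -5.15202838e-05
  1.20718259e+00 -1.92604656e-01]
```

View pics/w2v.png

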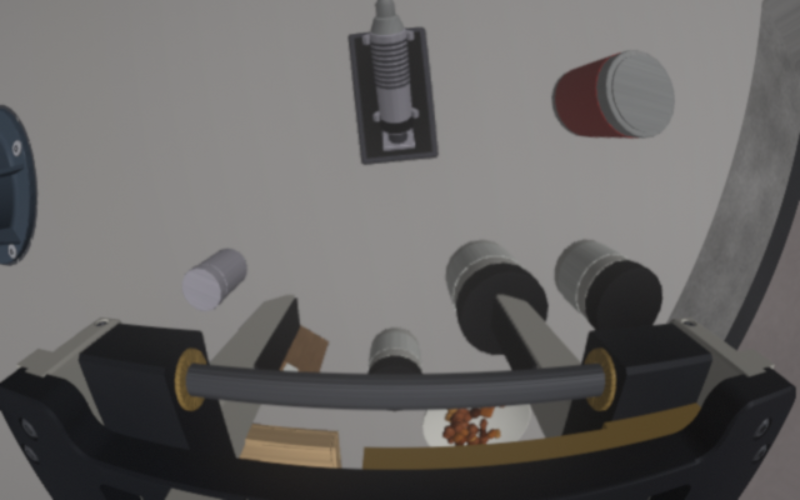

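The wrist view shows the rest's base corners at (349,36), (425,27), (438,155) and (363,164) in the 800-px picture. The handpiece's axis runs through (391,75) and (396,110). The tin's top is at (203,289).

Run:
```python
from h import *
L=lambda n:pickle.load(open(f"pics/{n}.pkl","rb"));c1,c2=L("w1"),L("w2");ct=env.get_calibration("top")
s=1.25;P=lambda x,y:(np.array([x,y])+.5)/s-.5
T=lambda x,y:(np.array([x,y])+.5)/3-.5+np.array([195,140])
obs=np.array([P(349,36),P(425,27),P(438,155),P(363,164)])
loc=np.array([[65,-37],[65,37],[-65,37],[-65,-37]])/1e3
loc=loc*[1,-1]  # left of image = +tool? choose by residual
def rest(q,sg=1):
    c,sn=np.cos(q[2]),np.sin(q[2]);l=loc*[1,sg];return np.c_[q[0]+c*l[:,0]-sn*l[:,1],q[1]+sn*l[:,0]+c*l[:,1],np.full(4,.012)]
for sg in(1,-1):
    r=least_squares(lambda q:(proj(c2,rest(q,sg),True)-obs).ravel(),[.57,.245,2.0]);print(sg,r.x,np.degrees(r.x[2]),r.fun.round(1))
    if r.cost<50:
        q=r.x
        h=np.array([np.cos(q[2]),np.sin(q[2]),0]);a=np.cos(np.radians(35))*h+[0,0,np.sin(np.radians(35))];m=np.array([q[0],q[1],.085])
        print("top proj corners(crop)",((proj(ct,rest(q,sg))-[195,140]+.5)*3-.5).round(0).tolist())
        for t in(-.054,-.042,.0,.042,.066):
            p=m+t*a;print(t,(proj(c2,p,True)*s).round(0),((proj(ct,p)-[195,140])*3).round(0))
print("tin",tri([ray(c1,P(163,112),True),ray(c2,P(203,289),True),ray(ct,T(377,387))]))
print("carton c",tri([ray(c1,P(250,14),True),ray(ct,T(447,269))]))
print("jar",atz(ct,T(411,146),.08))
print("carton corners",[atz(ct,T(*p),.078).round(4).tolist() for p in((434,232),(474,238),(464,301),(417,293))])
```

```text
1 [0.56985624 0.25779702 2.02241465] 115.87582402615395 [-1.2 -1.9  0.3 -1.2  1.5  1.9 -0.7  1. ]
top proj corners(crop) [[76.0, 328.0], [41.0, 252.0], [174.0, 189.0], [209.0, 264.0]]
-0.054 [399. 139.] [161. 234.]
-0.042 [398. 127.] [150. 239.]
0.0 [393.  81.] [106. 256.]
0.042 [388.  29.] [ 61. 274.]
0.066 [384.  -2.] [ 34. 285.]
-1 [0.57001884 0.25777985 2.01415426] 115.40253835379183 [ 61.7  -8.2 -61.5   5.  -61.    8.1  61.2  -5. ]
tin (array([0.46050692, 0.03393721, 0.07044794]), [np.float64(0.0010406822807092536), np.float64(0.000599321635524222), np.float64(0.0015864020298441313)])
carton c (array([ 0.56013976, -0.02392287,  0.07679798]), [np.float64(0.00045282917801910393), np.float64(0.00045282917801939867)])
jar [0.66358397 0.00620602 0.08      ]
carton corners [[0.5915, -0.0132, 0.078], [0.5865, -0.0467, 0.078], [0.534, -0.0382, 0.078], [0.5405, 0.0011, 0.078]]
```

```bash
cat >> h.py <<'E'
def down(p,yaw,pitch=0.,ahead=.167):
    "TCP pose so that the grasp point lies at p"
    Rm=R.from_euler("xyz",[np.pi,np.radians(pitch),np.radians(yaw)]).as_matrix();return np.array(p)-ahead*Rm[:,2],Rm
E
python3 - <<'E'
from h import *
m=np.array([.5695,.2575,.085])
for d in(.107,.007):
    p,Rm=down(m,115.7,-35,.167+d);print(p.round(4),delta(p,Rm))
E
```

```text
[0.6377 0.1159 0.3094] [ 0.032  0.61  -0.102 -3.047  1.326  9.106]
[0.6128 0.1676 0.2275] [ 0.032  0.61  -0.102  2.656  0.724 17.298]
```

Emit:
arm_command(
  plan=[0.008,0.15,-0.03,-0.7,0.3,2.2,7,0.016,0.3,-0.05,-1.5,0.6,4.5,7,0.024,0.45,-0.08,-2.2,1.0,6.8,7,0.032,0.61,-0.102,-3.05,1.33,9.1,7,0.032,0.61,-0.102,-3.05,1.33,9.1,7],
)

```text
time_s: 3.12
tool_pos: [0.6377, 0.1153, 0.3079]
tcp_rot: [-3.136, -0.611, 2.015]
contact_force: [-0.5, 0.1, -0.1]
finger_gap: 0.07
gripper_force: 0.0
```

Run:
```python
from h import *
c,im=snap("w3");print(env.sense()["time_s"],tool()[0],env.sense()["tcp_rot"])
m=np.array([.5695,.2575,.085]);p,Rm=down(m,115.7,-35,.174);print(delta(p,Rm))
a=Rm[:,0]
for t in(-.042,0,.042):
    q=proj(c,m+t*a,True);cv2.circle(im,tuple(int(v) for v in q.round()),3,(0,0,255),1)
for t in(-.042,.042):
  for s in(-.013,.013):
    q=proj(c,m+t*a+s*Rm[:,1],True);cv2.circle(im,tuple(int(v) for v in q.round()),2,(0,255,0),1)
cv2.imwrite("pics/w3v.png",cv2.resize(im[:330,160:480],None,fx=1.8,fy=1.8,interpolation=cv2.INTER_CUBIC))
```

```text
3.175 [0.63778824 0.11600939 0.30943378] [-3.13822309 -0.60778964  2.01787362]
[-3.000e-03  3.000e-03 -1.000e-03  2.700e-02  8.000e-03  9.996e+00]
```

View pics/w3v.png

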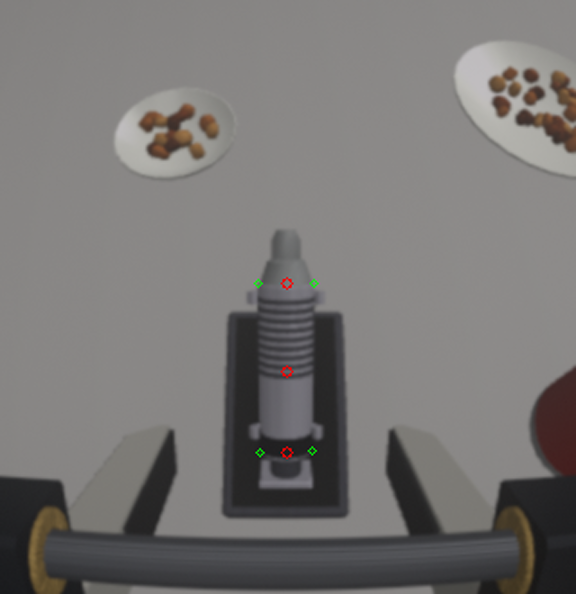

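The overlay lies on the handpiece axis. The forks are at rows 297 and 431, as predicted to within about 1.5 mm. I'll descend and grip.

Emit:
arm_command(
  plan=[0,0,0,0,0,3.5,7,0,0,0,0,0,7,7,0,0,0,0,0,9,7,0,0,0,0,0,10,6,0,0,0,0,0,10,4,0,0,0,0,0,10,1.5,0,0,0,0,0,10,1.5,0,0,0,0,0,10,1.5,0,0,0,0,0,10,1.5],
)

```text
time_s: 4.3
tool_pos: [0.6132, 0.1686, 0.2284]
tcp_rot: [3.139, -0.61, 2.025]
contact_force: [4.9, -0.0, 1.5]
finger_gap: 0.0255
gripper_force: 30.0
```

Emit:
arm_command(
  plan=[0,0,0,0,0,-2,1.5,0,0,0,0,0,-5,1.5,0,0,0,0,0,-9,1.5,0,0,0,0,0,-13,1.5,0,0,0,0,0,-13,1.5],
)

```text
time_s: 4.92
tool_pos: [0.6459, 0.1001, 0.337]
tcp_rot: [3.137, -0.608, 2.025]
contact_force: [-0.5, 0.0, -3.0]
finger_gap: 0.025
gripper_force: 30.0
```

Run:
```python
from h import *
s=env.sense();print(s["time_s"],tool()[0],s["tcp_rot"],s["finger_gap"],s["contact_force"])
for xy in((.537,-.097),):
    p,Rm=down([*xy,.19],20);print(p.round(4),delta(p,Rm))
p,Rm=down([.6,.05,.19],70,-15);print(p.round(4),delta(p,Rm))
```

```text
4.925 [0.64588052 0.10006644 0.33704235] [ 3.13709893 -0.6083605   2.02495541] 0.025039203327373742 [-0.52520241  0.03683565 -3.04473673]
[ 0.537 -0.097  0.357] [ -0.505  -0.461   1.617  -9.471 -18.389  -9.112]
[0.5852 0.0094 0.3513] [-0.336 -0.329  0.731 -3.688 -9.41  -4.349]
```

Emit:
arm_command(
  plan=[-0.1,-0.1,0.2,-1,-2.5,-1.5,1.5,-0.2,-0.19,0.4,-2,-5,-3,1.5,-0.3,-0.28,0.6,-3.2,-7.5,-4.2,1.5,-0.4,-0.36,0.8,-4.5,-10,-5.5,1.5,-0.45,-0.4,1.0,-5.8,-12.5,-6.7,1.5,-0.48,-0.43,1.2,-7,-15,-8,1.5,-0.5,-0.45,1.4,-8.2,-17,-8.7,1.5,-0.505,-0.461,1.6,-9.47,-18.4,-9.11,1.5,-0.505,-0.461,1.617,-9.47,-18.39,-9.11,1.5,-0.505,-0.461,1.617,-9.47,-18.39,-9.11,1.5,-0.505,-0.461,1.617,-9.47,-18.39,-9.11,1.5],
)

```text
time_s: 6.3
tool_pos: [0.5363, -0.095, 0.3535]
tcp_rot: [-3.138, 0.005, 0.352]
contact_force: [0.6, 0.1, -2.3]
finger_gap: 0.025
gripper_force: 30.0
```

Run:
```python
from h import *
s=env.sense();c,im=snap("w4");print(s["time_s"],tool()[0],s["tcp_rot"],s["finger_gap"],s["contact_force"],s["joint_pos"])
cv2.imwrite("pics/w4v.png",cv2.resize(im,(800,500)))
p,Rm=down([.44,-.25,.19],20);print(p.round(4),delta(p,Rm))
```

```text
6.3 [ 0.53637421 -0.09510495  0.35376653] [-3.13842603  0.00540567  0.35240852] 0.025022967863272877 [ 0.62416735  0.07165916 -2.30578475] [-2.60759108e-01  4.01300641e-01  1.71602681e+00 -6.07493261e-04
  1.03050846e+00  9.57951368e-01]
[ 0.44  -0.25   0.357] [-3.0000e-03  5.0000e-03  5.0000e-03 -1.4407e+01  1.1192e+01 -2.9200e-01]
```

View pics/w4v.png

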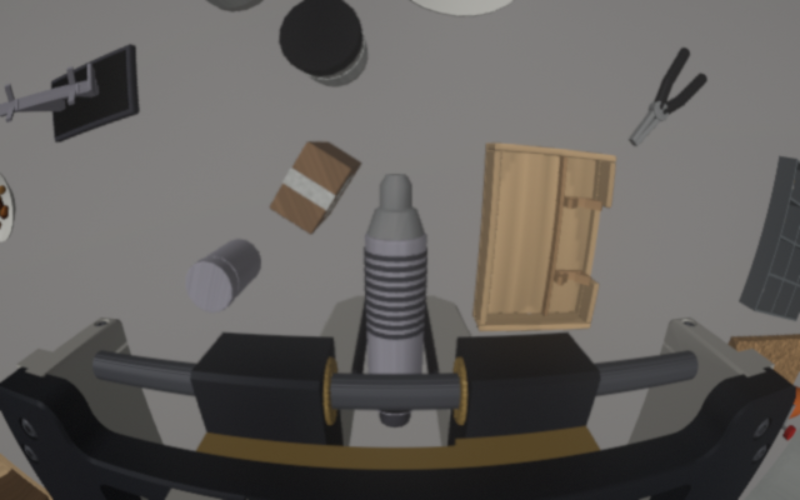

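The picture shows the tray's rim corners at (488,143), (616,155), (591,328) and (475,328). The carton top spans roughly (272,205) to (360,160), the tin's top is at about (210,283) and the jar's lid at (321,38). I'll fit the models to edges in this view and the earlier ones.

```bash
cat > fit.py <<'E'
from h import *
L=lambda n:pickle.load(open(f"pics/{n}.pkl","rb"))
def dt(n):
    g=cv2.cvtColor(cv2.imread(f"pics/{n}.png"),cv2.COLOR_BGR2GRAY);g=cv2.GaussianBlur(g,(0,0),1)
    return cv2.distanceTransform(255-cv2.Canny(g,25,60),cv2.DIST_L2,5).astype(np.float32)
def seg(a,b,z,n=40):return np.c_[np.linspace(a,b,n),np.full(n,z)]
def world(q,l):
    c,s=np.cos(q[2]),np.sin(q[2]);return np.c_[q[0]+c*l[:,0]-s*l[:,1],q[1]+s*l[:,0]+c*l[:,1],l[:,2]]
def fit(q0,pts,views,free=3):
    D=[(c,dt(n),w) for n,c,w in views]
    def f(q):
        P=world(np.r_[q,np.zeros(3-len(q))],pts);r=[]
        for c,d,w in D:
            u=proj(c,P,w).astype(np.float32);r.append(cv2.remap(d,u[:,0].reshape(-1,1),u[:,1].reshape(-1,1),cv2.INTER_LINEAR,borderValue=5).ravel())
        return np.minimum(np.concatenate(r),6)
    best=None
    for dx in(-.003,0,.003):
        for dy in(-.003,0,.003):
            r=least_squares(f,np.r_[q0[0]+dx,q0[1]+dy,q0[2:free]],loss="soft_l1",f_scale=.7,diff_step=1e-4,x_scale=[.01,.01,.05][:free])
            if best is None or r.cost<best.cost:best=r
    return best.x,np.mean(best.fun),np.median(best.fun)
def circ(r,z,n=80):
    t=np.linspace(0,2*np.pi,n);return np.c_[r*np.cos(t),r*np.sin(t),np.full(n,z)]
TR=np.r_[seg((-.081,.056),(.081,.056),.034),seg((-.075,.05),(.075,.05),.034),seg((.081,.056),(.081,-.056),.034),seg((-.081,.056),(-.081,-.056),.034),seg((-.075,.05),(-.075,-.05),.034),seg((.075,.05),(.075,-.05),.034)]
CA=np.r_[seg((-.018,-.027),(.018,-.027),.078),seg((-.018,.027),(.018,.027),.078),seg((-.018,-.027),(-.018,.027),.078),seg((.018,-.027),(.018,.027),.078)]
E
python3 - <<'E'
from fit import *
v=lambda n:(n,L(n),True);ct=("top0",env.get_calibration("top"),False)
c4=L("w4");P=lambda x,y:(np.array([x,y])+.5)/1.25-.5
obs=np.array([P(488,143),P(616,155),P(591,328),P(475,328)]);lc=np.array([[.081,.056,.034],[.081,-.056,.034],[-.081,-.056,.034],[-.081,.056,.034]])
r=least_squares(lambda q:(proj(c4,world(q,lc),True)-obs).ravel(),[.58,-.22,.35]);print("tray corners",r.x.round(4),r.fun.round(1))
for vs in([v("w4")],[v("w1")],[v("w4"),v("w1")]):print("tray",fit(r.x,TR,vs))
for vs in([v("w4")],[ct],[v("w4"),ct]):print("carton",fit([.562,-.024,-.26+np.pi/2],CA,vs))
for vs in([v("w4")],[v("w1")],[v("w2")],[ct],[v("w4"),v("w1"),v("w2")]):print("tin",fit([.4615,.034],circ(.022,.074),vs,2))
for vs in([v("w4")],[ct]):
  for rr in(.028,.0265): print("jar",rr,fit([.664,.006],circ(rr,.08),vs,2))
E
```

```text
tray corners [ 0.5773 -0.2169  0.3369] [ 2.2 -0.9 -1.9 -1.  -2.2 -0.5  1.1  2.4]
tray (array([ 0.57506854, -0.21322978,  0.34030801]), np.float32(1.0955684), np.float32(0.75))
tray (array([ 0.57716949, -0.21866839,  0.32966445]), np.float32(2.8320456), np.float32(3.0640354))
tray (array([ 0.57544482, -0.21395419,  0.33625742]), np.float32(2.1230304), np.float32(1.25))
carton (array([ 0.55953944, -0.02384263,  1.339277  ]), np.float32(0.49968976), np.float32(0.31884766))
carton (array([ 0.56287529, -0.02127264,  1.31252052]), np.float32(0.4900195), np.float32(0.4375))
carton (array([ 0.56002786, -0.0237171 ,  1.33135757]), np.float32(0.7111758), np.float32(0.62646484))
tin (array([0.46417183, 0.03002215]), np.float32(2.716224), np.float32(1.3549805))
tin (array([0.45766382, 0.03324447]), np.float32(2.9891534), np.float32(1.2306786))
tin (array([0.46496384, 0.043288  ]), np.float32(2.9861631), np.float32(1.6330458))
tin (array([0.46944504, 0.03544124]), np.float32(2.7787962), np.float32(1.6242006))
tin (array([0.4586304 , 0.03389803]), np.float32(3.0630753), np.float32(2.0703733))
jar 0.028 (array([0.66003282, 0.00303189]), np.float32(1.5058969), np.float32(1.1015625))
jar 0.0265 (array([0.65961934, 0.00298489]), np.float32(2.3956313), np.float32(2.3494582))
jar 0.028 (array([0.66340446, 0.00602434]), np.float32(0.252417), np.float32(0.18945312))
jar 0.0265 (array([0.66340226, 0.00601707]), np.float32(0.5210449), np.float32(0.48671874))
```

Emit:
arm_command(
  plan=[-0.003,0.005,0.02,-1,4,0,1.5,-0.003,0.005,0.02,-2,7.5,0,1.5,-0.003,0.005,0.02,-2,7.5,0,1.5,-0.003,0.005,0.02,-2,7.5,0,1.5],
)

```text
time_s: 6.85
tool_pos: [0.5435, -0.1723, 0.3541]
tcp_rot: [3.141, -0.001, 0.332]
contact_force: [0.5, 0.1, -2.3]
finger_gap: 0.0253
gripper_force: 30.0
```

Run:
```python
from fit import *
c,im=snap("w5");s=env.sense();print(s["time_s"],tool()[0],s["tcp_rot"])
v=lambda n:(n,L(n),True)
for q in([.5773,-.2169,.337],[.575,-.2132,.34],[.58,-.2185,.345]):
  a=fit(q,TR,[v("w5")]);print(a);b=fit(q,TR,[v("w5"),v("w4")]);print(b)
q=a[0];g=im.copy()
for u in proj(c,world(q,TR),True):cv2.circle(g,(int(round(u[0])),int(round(u[1]))),0,(0,0,255),-1)
k=np.hstack([im[60:300,300:520],g[60:300,300:520]])
cv2.imwrite("pics/w5v.png",cv2.resize(k,None,fx=1.8,fy=1.8,interpolation=cv2.INTER_CUBIC))
```

```text
6.9 [ 0.54355416 -0.17208907  0.35429711] [ 3.14097661e+00 -1.16536213e-03  3.32355968e-01]
(array([ 0.57842339, -0.22112002,  0.33856066]), np.float32(1.749368), np.float32(0.90625))
(array([ 0.57528444, -0.21336736,  0.33913531]), np.float32(1.5887364), np.float32(0.9375))
(array([ 0.57713965, -0.21665302,  0.33739853]), np.float32(1.9839234), np.float32(1.0675781))
(array([ 0.57528454, -0.21333141,  0.33517588]), np.float32(1.5861641), np.float32(0.9375))
(array([ 0.57862502, -0.22092111,  0.33406765]), np.float32(1.7422086), np.float32(0.90625))
(array([ 0.57528214, -0.21361249,  0.34601973]), np.float32(1.6046112), np.float32(1.0))
```

View pics/w5v.png

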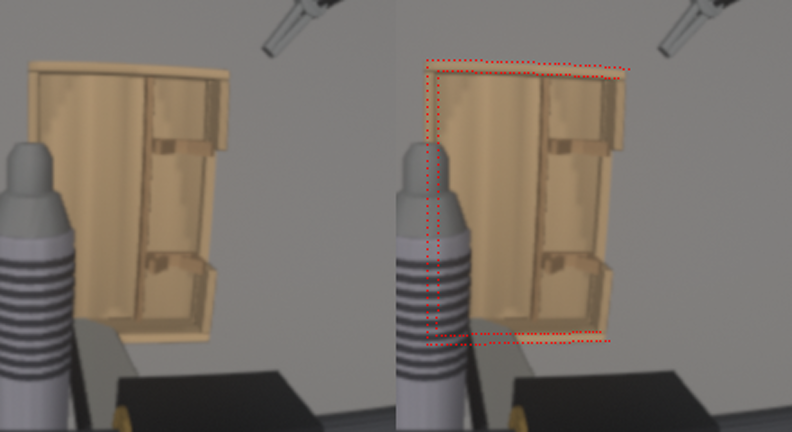

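The overlay fits to within about 1.5 px. The saddles sit at rows 145 and 262 on the right side, so the lane is where expected. I'll place the handpiece at about (0.589,-0.250).

Run:
```python
from h import *
for z in(.10,.046,.039):
    p,Rm=down([.589,-.250,z],19.3);print(p.round(4),delta(p,Rm))
```

```text
[ 0.589 -0.25   0.267] [ 1.000e-03 -1.000e-03 -4.000e-03  1.744e+00  8.842e+00  8.737e+00]
[ 0.589 -0.25   0.213] [ 1.0000e-03 -1.0000e-03 -4.0000e-03  1.7370e+00  8.8390e+00  1.4137e+01]
[ 0.589 -0.25   0.206] [ 1.0000e-03 -1.0000e-03 -4.0000e-03  1.7370e+00  8.8380e+00  1.4837e+01]
```

Emit:
arm_command(
  plan=[0,0,0,0.9,4.5,2,1.5,0,0,0,1.74,8.84,5,1.5,0,0,0,1.74,8.84,8,1.5,0,0,0,1.74,8.84,11,1.5,0,0,0,1.74,8.84,13,1.5,0,0,0,1.74,8.84,14,1.5,0,0,0,1.74,8.84,14.2,1.5,0,0,0,1.74,8.84,14.2,1.5],
)

```text
time_s: 7.9
tool_pos: [0.5894, -0.251, 0.2136]
tcp_rot: [3.139, -0.002, 0.331]
contact_force: [-1.1, 0.8, -2.5]
finger_gap: 0.0253
gripper_force: 30.0
```

Emit:
arm_command(
  plan=[0,0,0,0,0,0.2,1.5,0,0,0,0,0,0.4,1.5,0,0,0,0,0,0.5,1.5],
)

```text
time_s: 8.28
tool_pos: [0.5892, -0.2509, 0.2078]
tcp_rot: [3.14, -0.001, 0.331]
contact_force: [-1.6, 1.4, 4.7]
finger_gap: 0.0251
gripper_force: 30.0
```

Emit:
arm_command(
  plan=[0,0,0,0,0,0.08,1.5,0,0,0,0,0,0.12,1.5],
)

```text
time_s: 8.52
tool_pos: [0.5892, -0.2509, 0.2076]
tcp_rot: [3.14, -0.001, 0.331]
contact_force: [-4.7, 3.4, 11.9]
finger_gap: 0.0253
gripper_force: 30.0
```

Emit:
arm_command(
  plan=[0,0,0,0,0,-0.1,1.5,0,0,0,0,0,-0.1,5,0,0,0,0,0,-0.1,5,0,0,0,0,0,-0.5,5,0,0,0,0,0,-3,5,0,0,0,0,0,-8,6,0,0,0,0,-4,-11,9.3,0,0,0,0,-8,-12,9.3,0,0,0,-4,-11,-12,9.3,0,0,0,-4,-11,-12,9.3],
)

```text
time_s: 9.78
tool_pos: [0.5133, -0.1586, 0.3266]
tcp_rot: [3.141, -0.0, 0.332]
contact_force: [1.9, -0.8, 0.5]
finger_gap: 0.0918
gripper_force: 0.0
```

Run:
```python
from fit import *
s=env.sense();print(s["time_s"],tool()[0],s["tcp_rot"],s["contact_force"])
c,im=snap("w6")
v=lambda n:(n,L(n),True)
q=[.578,-.219,.336]
for z in(0,):print(fit(q,TR,[v("w6")]))
q=fit(q,TR,[v("w6")])[0];g=im.copy()
M=np.r_[TR,world([0,-.033,0],seg((-.054,0),(.066,0),.032)),world([0,-.033,0],seg((-.042,.013),(.042,.013),.032)),world([0,-.033,0],seg((-.042,-.013),(.042,-.013),.032))]
for u in proj(c,world(q,M),True):cv2.circle(g,(int(round(u[0])),int(round(u[1]))),0,(0,0,255),-1)
u=proj(c,[q[0],q[1],.03],True).astype(int);print(u)
x0=max(0,min(420,u[0]-110));y0=max(0,min(160,u[1]-120))
k=np.hstack([im[y0:y0+240,x0:x0+220],g[y0:y0+240,x0:x0+220]])
cv2.imwrite("pics/w6v.png",cv2.resize(k,None,fx=1.8,fy=1.8,interpolation=cv2.INTER_CUBIC));print(x0,y0)
```

```text
9.775 [ 0.5132841  -0.15862788  0.32655249] [ 3.14122475e+00 -1.18030123e-04  3.31599387e-01] [ 1.86368515 -0.82175373  0.51468237]
(array([ 0.57717851, -0.2167183 ,  0.32772769]), np.float32(1.1168832), np.float32(0.53125))
[397 155]
287 35
```

View pics/w6v.png

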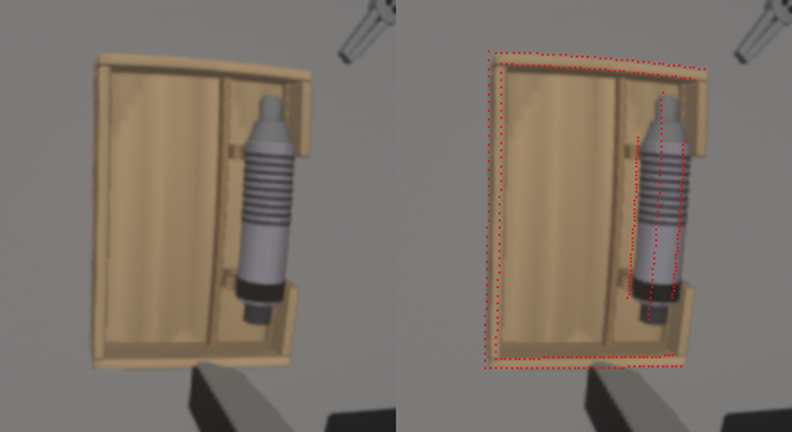

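The handpiece lies seated in both saddles. The model overlay is about 4 view-px left of the image, so I'll refit the tray from its corners: (97,57), (311,73), (290,366) and (93,367). I'll also refit the tin with a free radius.

Run:
```python
from fit import *
c=L("w6");P=lambda x,y:(np.array([x,y])+.5)/1.8-.5+np.array([287,35])
obs=np.array([P(97,57),P(311,72),P(290,366),P(93,367),P(108,72),P(104,345)])
lc=np.array([[.081,.056,.034],[.081,-.056,.034],[-.081,-.056,.034],[-.081,.056,.034],[.075,.05,.034],[-.075,.05,.034]])
for zf in(0,1):
    r=least_squares(lambda q:(proj(c,world(q[:3],lc)+[0,0,zf*q[3]],True)-obs).ravel(),[.578,-.218,.335,0],x_scale=[.01,.01,.1,.01]);print(r.x.round(4),r.fun.round(1))
    q=r.x;print("s,t",-np.sin(q[2])*q[0]+np.cos(q[2])*q[1],np.cos(q[2])*q[0]+np.sin(q[2])*q[1])
    print("handpiece ax",[(proj(c,world(q[:3],np.array([[t,-.033,.032]])),True)[0]).round(1) for t in(-.054,.066)],"seen",P(257,323),P(270,97))
# tin: bright-neutral top disc by free-radius fit
def f2(n,cc,w,q0,z,lo,hi):
    d=dt(n);best=None
    for rr in np.arange(lo,hi,.0005):
        for dx in np.arange(-.006,.0061,.001):
            for dy in np.arange(-.006,.0061,.001):
                u=proj(cc,circ(rr,z,60)+[q0[0]+dx,q0[1]+dy,0],w).astype(np.float32)
                m=np.minimum(cv2.remap(d,u[:,:1],u[:,1:],1,borderValue=5),4).mean()
                if best is None or m<best[0]:best=(m,rr,q0[0]+dx,q0[1]+dy)
    return np.round(best,4)
for n in("w1","w2","w4","w6"):print("tin",n,f2(n,L(n),True,(.461,.034),.074,.018,.0225))
print("jar top",f2("top0",env.get_calibration("top"),False,(.664,.006),.08,.025,.0285),"w4",f2("w4",c4:=L("w4"),True,(.661,.004),.08,.025,.0285))
```

```text
[ 0.5776 -0.219   0.3304  0.    ] [ 0.1 -2.5  0.1 -1.2 -0.9 -0.4 -0.2  1.2  0.9 -4.   0.1  7.6]
s,t -0.3945200599583871 0.4753648520259551
handpiece ax [array([428.9, 212.1]), array([436.6,  86.8])] seen [429.55555556 214.22222222] [436.77777778  88.66666667]
[ 0.5774 -0.2203  0.3301 -0.0067] [ 0.8 -0.6 -1.8  0.3 -2.4 -2.3  0.5 -0.9  1.5 -2.2  0.7  5.6]
s,t -0.3955524317725041 0.47485491242404326
handpiece ax [array([429.9, 212.7]), array([437.8,  87.6])] seen [429.55555556 214.22222222] [436.77777778  88.66666667]
tin w1 [2.0552 0.02   0.459  0.032 ]
tin w2 [1.858  0.0195 0.46   0.036 ]
tin w4 [1.94   0.0215 0.467  0.028 ]
tin w6 [2.0356 0.02   0.46   0.032 ]
jar top [0.2672 0.028  0.663  0.006 ] w4 [1.3678 0.028  0.66   0.003 ]
```

Emit:
arm_command(
  plan=[0,0,0,0.3,-5,0,9.3,0,0,0,0.6,-10,0,9.3,0,0,0,0.9,-15,1,9.3,0,0,0,1.23,-19.9,2.6,9.3,0,0,0,1.23,-19.9,2.6,9.3,0,0,0,1.23,-19.9,2.6,9.3],
)

```text
time_s: 10.58
tool_pos: [0.4635, 0.032, 0.3005]
tcp_rot: [3.14, -0.003, 0.331]
contact_force: [0.3, -0.0, 0.5]
finger_gap: 0.0928
gripper_force: 0.0
```

Run:
```python
from fit import *
s=env.sense();print(s["time_s"],tool()[0],s["tcp_rot"])
c,im=snap("w7");g=im.copy()
q=[.460,.034]
u=proj(c,[*q,.074],True).astype(int);print(u)
for rr,z in((.022,.074),(.022,0)):
  for p in proj(c,circ(rr,z)+[*q,0],True):cv2.circle(g,(int(round(p[0])),int(round(p[1]))),0,(0,0,255),-1)
k=im[60:320,200:440],g[60:320,200:440]
cv2.imwrite("pics/w7v.png",cv2.resize(np.hstack(k),None,fx=1.66,fy=1.66,interpolation=cv2.INTER_CUBIC))
```

```text
10.575 [0.46346666 0.03199465 0.30045977] [ 3.13951806e+00 -2.64355628e-03  3.31183750e-01]
[310 229]
```

View pics/w7v.png

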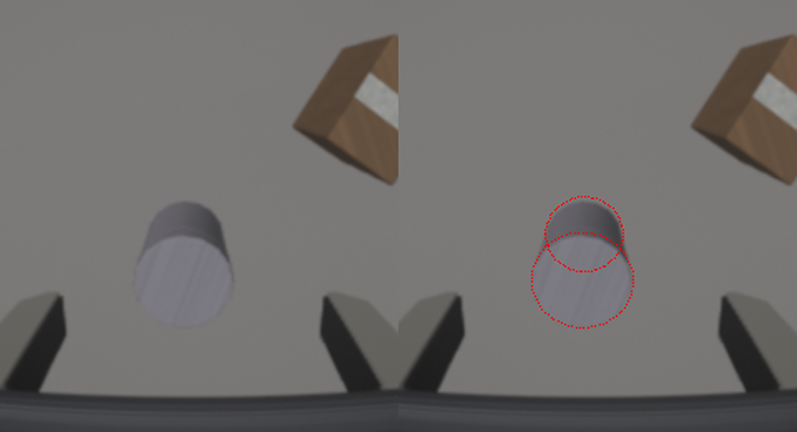

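The tin's top circle matches the model at (0.460,0.034) to within about 1 px: centre (184,281) in the view, 0.5 mm off. I'll descend part-way first and check the settled pose.

Emit:
arm_command(
  plan=[0,0,0,0,0,1.5,8,0,0,0,0,0,3,8,0,0,0,0,0,3,8],
)

```text
time_s: 11.0
tool_pos: [0.4621, 0.032, 0.2686]
tcp_rot: [3.141, 0.001, 0.33]
contact_force: [-0.1, 0.6, 0.8]
finger_gap: 0.0801
gripper_force: 0.0
```

Emit:
arm_command(
  plan=[0,0,0,-0.17,-0.25,1.5,8,0,0,0,-0.17,-0.25,3.2,7,0,0,0,-0.17,-0.25,3.86,6,0,0,0,-0.17,-0.25,3.86,4,0,0,0,-0.17,-0.25,3.86,3.5,0,0,0,-0.17,-0.25,3.86,3.5,0,0,0,-0.17,-0.25,3.86,3.5],
)

```text
time_s: 11.88
tool_pos: [0.4603, 0.0341, 0.2319]
tcp_rot: [3.14, -0.002, 0.331]
contact_force: [-0.8, 0.1, 3.6]
finger_gap: 0.0434
gripper_force: 30.0
```

Emit:
arm_command(
  plan=[0,0,0,0,0,-4,3.5,0,0,0,0,0,-8.5,3.5,0,0,0,-0.5,5,-9.5,3.5,0,0,0,-1,10.5,-9.5,3.5,0,0,0,-1.5,16,-9.5,3.5,0,0,0,-2,21,-9.5,3.5,0,0,0,-2.15,24.5,-9,3.5,0,0,0,-2.15,25.67,-8,3.5,0,0,0,-2.15,25.67,-7,3.5,0,0,0,-2.15,25.67,-6,3.5,0,0,0,-2.15,25.67,-6,3.5],
)

```text
time_s: 13.25
tool_pos: [0.5228, -0.2145, 0.2909]
tcp_rot: [3.142, -0.0, 0.332]
contact_force: [-0.6, -0.1, -1.6]
finger_gap: 0.0435
gripper_force: 30.0
```

```bash
cat >> h.py <<'E'
C=np.array([.5774,-.2192]);TH=.331
def tray(x,y):
    return C+np.array([np.cos(TH)*x-np.sin(TH)*y,np.sin(TH)*x+np.cos(TH)*y])
def intray(p):
    d=np.asarray(p)[:2]-C;return np.array([np.cos(TH)*d[0]+np.sin(TH)*d[1],-np.sin(TH)*d[0]+np.cos(TH)*d[1]])
E
python3 - <<'E'
from fit import *
s=env.sense();p,Rm=tool();print(s["time_s"],p,s["tcp_rot"],s["finger_gap"],s["contact_force"],"in tray mm",intray(p)*1e3,tray(-.05,.021))
c,im=snap("w8");cv2.imwrite("pics/w8.png",im)
# tray refit with empty-ish view
for q in([.5774,-.2192,.331],):print(fit(q,TR,[("w8",c,True)]))
p2,R2=down([*tray(-.05,.021),.075],np.degrees(TH));print(delta(p2,R2))
E
```

```text
13.25 [ 0.52282905 -0.21452961  0.29092285] [ 3.14156262e+00 -1.25092021e-04  3.32004172e-01] 0.04348978425411397 [-0.569871   -0.0918965  -1.64922985] in tray mm [-50.09089968  22.15182696] [ 0.52328934 -0.21558937]
(array([ 0.57905723, -0.22251951,  0.32808147]), np.float32(1.6973004), np.float32(1.2048646))
[ 1.000e-03 -1.000e-03  1.000e-03 -7.000e-03  8.300e-02  4.956e+00]
```

Placing the tin: descend, with a force check.

Emit:
arm_command(
  plan=[0,0,0,0,0.08,2,3.5,0,0,0,0,0.08,3.8,3.5,0,0,0,0,0.08,4.8,3.5,0,0,0,0,0.08,5.1,3.5,0,0,0,0,0.08,5.1,3.5],
)

```text
time_s: 13.92
tool_pos: [0.5235, -0.2164, 0.241]
tcp_rot: [3.14, -0.002, 0.331]
contact_force: [-1.1, -0.4, -2.1]
finger_gap: 0.0439
gripper_force: 30.0
```

Emit:
arm_command(
  plan=[0,0,0,0,0,0.2,3.5,0,0,0,0,0,0.3,3.5,0,0,0,0,0,0.35,3.5],
)

```text
time_s: 14.3
tool_pos: [0.5235, -0.2164, 0.2379]
tcp_rot: [3.14, -0.002, 0.331]
contact_force: [-3.4, 1.9, 8.5]
finger_gap: 0.0436
gripper_force: 30.0
```

Emit:
arm_command(
  plan=[0,0,0,0,0,-0.1,3.5,0,0,0,0,0,-0.1,6.5,0,0,0,0,0,-0.1,6.5,0,0,0,0,0,-0.2,6.5,0,0,0,0,0,-2,6.5,0,0,0,0,0,-5,7,0,0,0,0,0,-9,7,0,0,0,0,0,-9,7],
)

```text
time_s: 15.3
tool_pos: [0.5238, -0.2165, 0.3313]
tcp_rot: [3.136, -0.006, 0.331]
contact_force: [0.2, 0.1, -0.8]
finger_gap: 0.07
gripper_force: 0.0
```

Run:
```python
from fit import *
s=env.sense();p,Rm=tool();print(s["time_s"],p,s["tcp_rot"],s["finger_gap"],s["contact_force"])
c,im=snap("w9")
def f2(n,cc,q0,z,lo,hi,rad=.006):
    d=dt(n);best=None
    for rr in np.arange(lo,hi,.0005):
        for dx in np.arange(-rad,rad+1e-6,.001):
            for dy in np.arange(-rad,rad+1e-6,.001):
                u=proj(cc,circ(rr,z,60)+[q0[0]+dx,q0[1]+dy,0],True).astype(np.float32)
                m=np.minimum(cv2.remap(d,u[:,:1],u[:,1:],1,borderValue=5),4).mean()
                if best is None or m<best[0]:best=(m,rr,q0[0]+dx,q0[1]+dy)
    return np.round(best,4)
b=f2("w9",c,(.5235,-.2164),.080,.020,.0225);print("tin",b,intray(b[2:])*1e3)
print("tray",fit([*C,TH],TR,[("w9",c,True)]))
# carton approach: closing along its 54 side; its y axis at yaw+90
for n in("w7","w8","w9"):print(n,fit([.5598,-.0238,1.337],CA,[(n,L(n),True)]))
p2,R2=down([.5598,-.0238,.12],np.degrees(1.337));print(delta(p2,R2))
```

```text
15.3 [ 0.52381012 -0.21654145  0.33125828] [ 3.13559083 -0.00580459  0.33102777] 0.07002942378764303 [ 0.23906158  0.05466947 -0.77553825]
tin [ 1.6899  0.022   0.5215 -0.2164] [-51.95565762  20.81488991]
tray (array([ 0.57908369, -0.22240422,  0.32739856]), np.float32(1.5360798), np.float32(0.78125))
w7 (array([ 0.55972092, -0.02375376,  1.33872315]), np.float32(1.222001), np.float32(0.49316406))
w8 (array([ 0.55979114, -0.02376243,  1.33904957]), np.float32(0.49412316), np.float32(0.375))
w9 (array([ 0.55976904, -0.02388453,  1.34692636]), np.float32(0.46229202), np.float32(0.375))
[ 5.0000e-03 -1.0000e-03 -1.0060e+00  9.6860e+00 -1.7041e+01  4.1980e+00]
```

```bash
cat > edge.py <<'E'
from fit import *
def prof(n,th=TH):
    c=L(n);im=cv2.imread(f"pics/{n}.png").astype(np.float32);sat=cv2.GaussianBlur(im[...,2]-im[...,0],(0,0),.7)
    out={}
    off=np.arange(-.008,.0081,.0005)
    for nm,pts,nrm in(("+y",[(x,.056) for x in np.arange(-.07,.071,.01)],(0,1)),("+x",[(.081,y) for y in np.arange(-.05,.051,.01)],(1,0)),("-x",[(-.081,y) for y in np.arange(-.05,.051,.01)],(-1,0)),("-y",[(x,-.056) for x in(-.075,-.065,-.055,-.045,.045,.055,.065,.075)],(0,-1))):
        e=[]
        for p in pts:
            l=np.array([[p[0]+o*nrm[0],p[1]+o*nrm[1],.034] for o in off]);u=proj(c,world([*C,th],l),True).astype(np.float32)
            if u.min()<1 or u[:,0].max()>638 or u[:,1].max()>398: continue
            v=cv2.remap(sat,u[:,:1],u[:,1:],1).ravel()
            if v[0]-v[-1]<15: continue
            h=(v[:5].mean()+v[-5:].mean())/2;i=np.where(v<h)[0][0]
            if i: e.append(off[i-1]+(v[i-1]-h)/(v[i-1]-v[i])*.0005)
        out[nm]=(round(float(np.median(e))*1e3,2),len(e),round(float(np.std(e))*1e3,2),[round(x*1e3,1) for x in e]) if e else None
    return out
E
python3 - <<'E'
from edge import *
for n in("w6","w8","w9","w5","w4"):
    print(n,tool()[0][:0]);[print("  ",k,v) for k,v in prof(n).items()]
E
```

```text
w6 []
   +y (1.35, 15, 0.14, [np.float64(1.5), np.float64(1.5), np.float64(1.6), np.float64(1.4), np.float64(1.2), np.float64(1.2), np.float64(1.6), np.float64(1.5), np.float64(1.3), np.float64(1.2), np.float64(1.3), np.float64(1.3), np.float64(1.4), np.float64(1.2), np.float64(1.4)])
   +x (0.65, 11, 0.15, [np.float64(0.3), np.float64(0.6), np.float64(0.7), np.float64(0.6), np.float64(0.5), np.float64(0.6), np.float64(0.7), np.float64(0.8), np.float64(0.8), np.float64(0.8), np.float64(0.4)])
   -x (-0.27, 11, 0.74, [np.float64(-0.2), np.float64(-0.1), np.float64(-0.2), np.float64(-0.1), np.float64(-2.5), np.float64(-1.7), np.float64(-0.3), np.float64(-0.3), np.float64(-0.3), np.float64(-0.4), np.float64(-0.6)])
   -y (0.04, 8, 0.31, [np.float64(-0.7), np.float64(0.0), np.float64(-0.0), np.float64(0.1), np.float64(0.3), np.float64(0.3), np.float64(0.4), np.float64(-0.2)])
w8 []
   +y (0.07, 14, 0.17, [np.float64(0.4), np.float64(0.3), np.float64(0.4), np.float64(0.2), np.float64(0.2), np.float64(0.2), np.float64(0.1), np.float64(0.0), np.float64(-0.0), np.float64(0.0), np.float64(0.0
[... 2139 characters left out ...]
), np.float64(1.1), np.float64(0.9), np.float64(0.7), np.float64(1.2), np.float64(2.7), np.float64(2.3)])
   +x (0.23, 11, 0.15, [np.float64(0.4), np.float64(0.4), np.float64(0.0), np.float64(0.1), np.float64(0.2), np.float64(0.3), np.float64(0.2), np.float64(0.2), np.float64(0.2), np.float64(0.5), np.float64(0.4)])
   -x (-0.2, 11, 0.14, [np.float64(-0.0), np.float64(-0.1), np.float64(0.1), np.float64(-0.1), np.float64(-0.1), np.float64(-0.2), np.float64(-0.3), np.float64(-0.3), np.float64(-0.2), np.float64(-0.2), np.float64(-0.4)])
   -y (0.2, 8, 0.31, [np.float64(-0.6), np.float64(0.1), np.float64(0.2), np.float64(0.2), np.float64(0.3), np.float64(0.4), np.float64(0.4), np.float64(-0.1)])
```

Emit:
arm_command(
  plan=[0,0,-0.17,1.6,-2.8,0,8,0,0,-0.34,3.2,-5.7,0,8,0,0,-0.5,4.8,-8.5,0,8,0,0,-0.67,6.4,-11.4,1,8,0,0,-0.84,8,-14.2,2,8,0,0,-1.006,9.7,-17.04,3,8,0,0,-1.006,9.7,-17.04,4.2,8,0,0,-1.006,9.7,-17.04,4.2,8],
)

```text
time_s: 16.35
tool_pos: [0.5592, -0.0241, 0.2839]
tcp_rot: [-3.141, 0.001, 1.335]
contact_force: [-0.3, 0.2, 0.2]
finger_gap: 0.0799
gripper_force: 0.0
```

Run:
```python
from fit import *
s=env.sense();p,Rm=tool();print(s["time_s"],p,s["tcp_rot"])
c,im=snap("w10")
a=fit([.5598,-.0238,1.338],CA,[("w10",c,True)]);print(a)
for q in([.5598,-.0238,1.338],a[0]):
    p2,R2=down([q[0],q[1],.063],np.degrees(q[2]));print(delta(p2,R2,p,Rm))
```

```text
16.35 [ 0.5592402  -0.0240948   0.28391851] [-3.14094198e+00  9.28598116e-04  1.33484516e+00]
(array([ 0.55961809, -0.02381266,  1.33146595]), np.float32(1.1453245), np.float32(0.265625))
[-1.000e-03  1.000e-03 -3.000e-03  4.700e-02  5.100e-02  5.392e+00]
[-1.000e-03  1.000e-03  3.000e-03  4.100e-02  3.400e-02  5.392e+00]
```

Emit:
arm_command(
  plan=[0,0,0,0.04,0.04,2.5,8,0,0,0,0.04,0.04,4.5,8,0,0,0,0.04,0.04,5.4,7,0,0,0,0.04,0.04,5.4,6,0,0,0,0.04,0.04,5.4,4.5,0,0,0,0.04,0.04,5.4,4.5,0,0,0,0.04,0.04,5.4,4.5],
)

```text
time_s: 17.27
tool_pos: [0.5605, -0.0235, 0.232]
tcp_rot: [3.138, 0.001, 1.337]
contact_force: [-1.2, -1.1, 6.5]
finger_gap: 0.054
gripper_force: 30.0
```

Emit:
arm_command(
  plan=[0,0,0,0,0,-4,4.5,0,0,0,0,0,-8,4.5,0,0,0,0,0,-9.5,4.5,0,0,0,0,0,-9.5,4.5],
)

```text
time_s: 17.77
tool_pos: [0.5601, -0.0233, 0.3263]
tcp_rot: [3.139, 0.0, 1.337]
contact_force: [0.2, -0.3, -2.9]
finger_gap: 0.0537
gripper_force: 30.0
```

Run:
```python
from fit import *
s=env.sense();p,Rm=tool();print(s["time_s"],p,s["tcp_rot"],s["finger_gap"])
p2,R2=down([*tray(-.0065,.021),.12],np.degrees(TH));print(p2,delta(p2,R2,p,Rm))
```

```text
17.775 [ 0.56006096 -0.02331413  0.32626387] [3.13873453e+00 3.25586829e-04 1.33690075e+00] 0.05366639484743141
[ 0.56442807 -0.20145235  0.287     ] [ 3.0000e-03 -1.0000e-03  1.0060e+00 -1.7226e+01  4.5420e+00  3.9450e+00]
```

Emit:
arm_command(
  plan=[0,0,0.17,-2.9,0.75,-0.5,4.5,0,0,0.34,-5.8,1.5,-0.5,4.5,0,0,0.5,-8.6,2.3,-0.5,4.5,0,0,0.67,-11.5,3,-0.5,4.5,0,0,0.84,-14.4,3.8,-0.5,4.5,0,0,1.006,-17.23,4.54,-0.5,4.5,0,0,1.006,-17.23,4.54,-0.5,4.5,0,0,1.006,-17.23,4.54,0.5,4.5,0,0,1.006,-17.23,4.54,0.5,4.5],
)

```text
time_s: 18.9
tool_pos: [0.5641, -0.2005, 0.3196]
tcp_rot: [-3.141, 0.001, 0.333]
contact_force: [-0.5, 1.1, -0.3]
finger_gap: 0.0535
gripper_force: 30.0
```

Run:
```python
from edge import *
s=env.sense();p,Rm=tool();print(s["time_s"],p,s["tcp_rot"],s["finger_gap"],intray(p)*1e3)
snap("w11")
p2,R2=down([*tray(-.0065,.021),.071],np.degrees(TH));print(p2,delta(p2,R2,p,Rm))
for k,v in prof("w11").items():print(k,v and v[:3])
```

```text
18.9 [ 0.56408982 -0.20050422  0.31962053] [-3.14092741e+00  7.04995613e-04  3.33093000e-01] 0.05347694924485958 [-6.51175175 22.0065933 ]
[ 0.56442807 -0.20145235  0.238     ] [-1.000e-03  1.000e-03  2.000e-03  7.000e-03  1.060e-01  8.162e+00]
+y (0.05, 10, 1.6)
+x (0.3, 11, 0.13)
-x None
-y (0.28, 5, 0.21)
```

Emit:
arm_command(
  plan=[0,0,0,0,0.05,3,4.5,0,0,0,0,0.05,5.5,4.5,0,0,0,0,0.05,7,4.5,0,0,0,0,0.05,7.7,4.5,0,0,0,0,0.05,7.9,4.5,0,0,0,0,0.05,7.9,4.5],
)

```text
time_s: 19.7
tool_pos: [0.5648, -0.2021, 0.2429]
tcp_rot: [3.14, -0.002, 0.331]
contact_force: [-0.6, -0.3, -2.0]
finger_gap: 0.0537
gripper_force: 30.0
```

Emit:
arm_command(
  plan=[0,0,0,0,-0.04,0.2,4.5,0,0,0,0,-0.04,0.4,4.5,0,0,0,0,-0.04,0.5,4.5,0,0,0,0,-0.04,0.5,4.5],
)

```text
time_s: 20.2
tool_pos: [0.5646, -0.2016, 0.238]
tcp_rot: [3.14, -0.002, 0.331]
contact_force: [-2.4, 1.4, 6.4]
finger_gap: 0.0536
gripper_force: 30.0
```

Emit:
arm_command(
  plan=[0,0,0,0,0,-0.1,4.5,0,0,0,0,0,-0.1,7,0,0,0,0,0,-0.1,7,0,0,0,0,0,-0.2,7,0,0,0,0,0,-2,7,0,0,0,0,0,-5,7,0,0,0,0,0,-9,8,0,0,0,0,0,-9,8],
)

```text
time_s: 21.2
tool_pos: [0.5649, -0.2018, 0.3315]
tcp_rot: [3.136, -0.006, 0.331]
contact_force: [-0.2, -0.1, 0.0]
finger_gap: 0.0794
gripper_force: 0.0
```

Run:
```python
from edge import *
s=env.sense();p,Rm=tool();print(s["time_s"],p,s["contact_force"])
c,im=snap("w12")
CB=CA+[0,0,.006]
a=fit([*tray(-.0065,.021),TH],CB,[("w12",c,True)]);print("carton",a,intray(a[0])*1e3)
for k,v in prof("w12").items():print(k,v and v[:3])
p2,R2=down([.663,.006,.14],60);print(delta(p2,R2,p,Rm))
```

```text
21.2 [ 0.5649441  -0.20179365  0.33152798] [-0.21869354 -0.05540807  0.00348738]
carton (array([ 0.56477165, -0.20284319,  0.3403566 ]), np.float32(1.0610815), np.float32(0.54785156)) [-6.62707179 19.57300394]
+y (0.09, 15, 0.17)
+x (0.34, 11, 0.12)
-x (-0.13, 5, 0.16)
-y (-2.58, 8, 3.09)
[ 8.000e-03 -4.000e-03 -7.160e-01  1.601e+01 -1.648e+01  2.455e+00]
```

Emit:
arm_command(
  plan=[0,0,-0.15,3.2,-3.3,0,8,0,0,-0.3,6.4,-6.6,0,8,0,0,-0.45,9.6,-9.9,0,8,0,0,-0.6,12.8,-13.2,0,8,0,0,-0.716,16,-16.5,1.2,8,0,0,-0.716,16,-16.5,2.45,8,0,0,-0.716,16,-16.5,2.45,8],
)

```text
time_s: 22.12
tool_pos: [0.6615, 0.006, 0.3011]
tcp_rot: [-3.141, 0.002, 1.046]
contact_force: [0.3, 0.0, -0.7]
finger_gap: 0.0798
gripper_force: 0.0
```

Run:
```python
from fit import *
s=env.sense();p,Rm=tool();print(s["time_s"],p,s["tcp_rot"])
c,im=snap("w13")
for rr in(.0265,.027,.0275,.028):print(rr,fit([.662,.005],circ(rr,.08),[("w13",c,True)],2))
# dark lid blob outline -> circle at z=.08
g=cv2.cvtColor(im,cv2.COLOR_BGR2GRAY);u=proj(c,[.662,.005,.08],True).round().astype(int);print(u,g[u[1],u[0]])
m=(g<50).astype(np.uint8);n,lab,st,ce=cv2.connectedComponentsWithStats(m);k=lab[u[1],u[0]];print(st[k])
ct=cv2.findContours((lab==k).astype(np.uint8),cv2.RETR_EXTERNAL,cv2.CHAIN_APPROX_NONE)[0][0][:,0]
W=np.array([atz(c,q,.08,True)[:2] for q in ct.astype(float)])
r=least_squares(lambda q:np.hypot(*(W-q[:2]).T)-q[2],[.662,.005,.028],loss="soft_l1",f_scale=.0005);print("lid",r.x,np.abs(r.fun).mean())
for q in([.662,.005],r.x[:2]):
    p2,R2=down([*q[:2],.063],60);print(delta(p2,R2,p,Rm))
```

```text
22.125 [0.66151249 0.00601322 0.30107426] [-3.14065505e+00  1.59590750e-03  1.04585957e+00]
0.0265 (array([0.66298285, 0.00699512]), np.float32(2.0622563), np.float32(2.0091014))
0.027 (array([0.66286794, 0.00688473]), np.float32(1.474216), np.float32(1.3877908))
0.0275 (array([0.66265676, 0.006489  ]), np.float32(1.0241196), np.float32(0.69609374))
0.028 (array([0.66276706, 0.00670311]), np.float32(0.9082472), np.float32(0.7919922))
[318 228] 36
[ 280  185   76   77 4578]
lid [0.66290774 0.00700368 0.02719805] 0.0007215062819024581
[-1.000e-03  2.000e-03 -1.000e-03 -5.200e-02  1.000e-01  7.107e+00]
[-1.000e-03  2.000e-03 -1.000e-03  1.670e-01  7.800e-02  7.107e+00]
```

Emit:
arm_command(
  plan=[0,0,0,0.14,0.06,3,8,0,0,0,0.14,0.06,5.5,8,0,0,0,0.14,0.06,7.1,8,0,0,0,0.14,0.06,7.1,7,0,0,0,0.14,0.06,7.1,4.5,0,0,0,0.14,0.06,7.1,4.5,0,0,0,0.14,0.06,7.1,4.5],
)

```text
time_s: 23.05
tool_pos: [0.6637, 0.0072, 0.233]
tcp_rot: [3.138, -0.001, 1.047]
contact_force: [-0.3, -0.4, 6.7]
finger_gap: 0.0559
gripper_force: 30.0
```

Emit:
arm_command(
  plan=[0,0,0,0,0,-4,4.5,0,0,0,0,0,-8,4.5,0,0,0,0,0,-10,4.5,0,0,0,0,0,-10,4.5],
)

```text
time_s: 23.55
tool_pos: [0.6634, 0.0074, 0.3326]
tcp_rot: [3.138, -0.001, 1.047]
contact_force: [0.3, -1.0, -2.8]
finger_gap: 0.056
gripper_force: 30.0
```

Run:
```python
from fit import *
s=env.sense();p,Rm=tool();print(s["time_s"],p,s["tcp_rot"],s["finger_gap"])
p2,R2=down([*tray(.044,.021),.16],np.degrees(TH));print(p2,delta(p2,R2,p,Rm))
```

```text
23.55 [0.66335611 0.00741155 0.3325525 ] [ 3.13806548e+00 -8.91744448e-04  1.04698146e+00] 0.05596497202992661
[ 0.61218682 -0.18504041  0.327     ] [ 3.0000e-03 -2.0000e-03  7.1600e-01 -1.9225e+01  5.1930e+00  5.5600e-01]
```

Emit:
arm_command(
  plan=[0,0,0.15,-3.8,1,0,4.5,0,0,0.3,-7.7,2.1,0,4.5,0,0,0.45,-11.5,3.1,0,4.5,0,0,0.6,-15.4,4.1,0,4.5,0,0,0.716,-19.22,5.19,0,4.5,0,0,0.716,-19.22,5.19,1,4.5,0,0,0.716,-19.22,5.19,3,4.5,0,0,0.716,-19.22,5.19,4.5,4.5,0,0,0.716,-19.22,5.19,4.5,4.5,0,0,0.716,-19.22,5.19,4.5,4.5],
)

```text
time_s: 24.8
tool_pos: [0.6125, -0.1847, 0.2871]
tcp_rot: [3.14, -0.002, 0.332]
contact_force: [0.1, -0.2, -1.6]
finger_gap: 0.0553
gripper_force: 30.0
```

Run:
```python
from edge import *
s=env.sense();p,Rm=tool();print(s["time_s"],p,s["tcp_rot"],s["finger_gap"],s["contact_force"],intray(p)*1e3)
snap("w14")
p2,R2=down([*tray(.044,.021),.072],np.degrees(TH));print(p2,delta(p2,R2,p,Rm))
for k,v in prof("w14").items():print(k,v and v[:3])
```

```text
24.8 [ 0.61246137 -0.18465699  0.28709139] [ 3.13995952e+00 -1.65438060e-03  3.31720581e-01] 0.05530920367725024 [ 0.12662994 -0.24683902 -1.55284264] [44.38426282 21.273387  ]
[ 0.61218682 -0.18504041  0.239     ] [ 2.000e-03 -2.000e-03  1.000e-03 -4.600e-02  1.900e-02  4.809e+00]
+y (-0.01, 4, 0.07)
+x (4.56, 11, 0.61)
-x (-0.1, 5, 0.22)
-y (0.22, 4, 0.23)
```

Emit:
arm_command(
  plan=[0,0,0,0,0,1,4.5,0,0,0,0,0,1.8,4.5,0,0,0,0,0,2.2,4.5,0,0,0,0,0,2.6,4.5,0,0,0,0,0,2.6,4.5],
)

```text
time_s: 25.48
tool_pos: [0.6122, -0.1851, 0.2606]
tcp_rot: [3.14, -0.001, 0.331]
contact_force: [0.2, 0.2, -1.9]
finger_gap: 0.0553
gripper_force: 30.0
```

Clear of the wall top. Continuing down in small steps.

Emit:
arm_command(
  plan=[0,0,0,0,0,0.4,4.5,0,0,0,0,0,0.8,4.5,0,0,0,0,0,1.1,4.5,0,0,0,0,0,1.4,4.5,0,0,0,0,0,1.4,4.5],
)

```text
time_s: 26.1
tool_pos: [0.6122, -0.1851, 0.2466]
tcp_rot: [3.14, -0.001, 0.331]
contact_force: [0.3, 0.8, -2.2]
finger_gap: 0.0557
gripper_force: 30.0
```

Emit:
arm_command(
  plan=[0,0,0,0,0,0.3,4.5,0,0,0,0,0,0.6,4.5,0,0,0,0,0,0.75,4.5,0,0,0,0,0,0.85,4.5],
)

```text
time_s: 26.6
tool_pos: [0.6123, -0.1851, 0.239]
tcp_rot: [3.14, -0.001, 0.331]
contact_force: [-5.4, 2.1, 10.0]
finger_gap: 0.0555
gripper_force: 30.0
```

Emit:
arm_command(
  plan=[0,0,0,0,0,-0.1,4.5,0,0,0,0,0,-0.1,7.2,0,0,0,0,0,-0.1,7.2,0,0,0,0,0,-0.2,7.2,0,0,0,0,0,-2,7.2,0,0,0,0,0,-5,7.2,0,0,0,0,0,-10,8,0,0,0,-5,-4,-13,8,0,0,0,-9,-7,-13,8,0,0,0,-9,-7,-13,8],
)

```text
time_s: 27.85
tool_pos: [0.5014, -0.1469, 0.3696]
tcp_rot: [3.14, -0.001, 0.331]
contact_force: [-0.1, 0.3, -0.1]
finger_gap: 0.0795
gripper_force: 0.0
```

Run:
```python
from edge import *
s=env.sense();p,Rm=tool();print(s["time_s"],p,s["contact_force"])
c,im=snap("w15")
a=fit([*tray(-.0065,.0203),TH],CA+[0,0,.006],[("w15",c,True)]);print("carton",a,intray(a[0])*1e3)
q=tray(.043,.021)
g=cv2.cvtColor(im,cv2.COLOR_BGR2GRAY);u=proj(c,[*q,.086],True).round().astype(int)
m=(g<50).astype(np.uint8);n,lab,st,ce=cv2.connectedComponentsWithStats(m);k=lab[u[1],u[0]];print(u,g[u[1],u[0]],st[k])
ct=cv2.findContours((lab==k).astype(np.uint8),cv2.RETR_EXTERNAL,cv2.CHAIN_APPROX_NONE)[0][0][:,0]
for z in(.086,.09):
    W=np.array([atz(c,x,z,True)[:2] for x in ct.astype(float)])
    r=least_squares(lambda q:np.hypot(*(W-q[:2]).T)-q[2],[*q,.028],loss="soft_l1",f_scale=.0005);print("lid",z,r.x,np.abs(r.fun).mean(),intray(r.x[:2])*1e3)
b=fit(tray(-.0505,.0205),circ(.022,.08),[("w15",c,True)],2);print("tin",b,intray(b[0])*1e3)
# handpiece axis: bright/neutral vs wood profile across lane at several x
hs=cv2.cvtColor(im,cv2.COLOR_BGR2HSV)[...,1].astype(np.float32)
for x in(-.03,-.02,-.01,0,.01,.02,.03):
    y=np.arange(-.055,-.012,.0005);l=np.c_[np.full(len(y),x),y,np.full(len(y),.034)];uu=proj(c,world([*C,TH],l),True).astype(np.float32)
    v=cv2.remap(hs,uu[:,:1],uu[:,1:],1).ravel();w=y[v<40];print(x,len(w) and (w.min().round(4),w.max().round(4)),end=" ")
im2=env.camera("top");d=cv2.absdiff(im2,cv2.imread("pics/top0.png")).max(2);n,_,st,_=cv2.connectedComponentsWithStats((cv2.medianBlur(d,3)>25).astype(np.uint8));print([list(map(int,x)) for x in st[1:] if x[4]>15])
```

```text
27.85 [ 0.50139848 -0.14689899  0.36962493] [-0.10633651  0.26852143 -0.09413774]
carton (array([ 0.56437874, -0.20263415,  0.33143615]), np.float32(0.7120617), np.float32(0.5)) [-6.93072445 19.89838143]
[399 101] 37 [ 366   73   63   61 2966]
lid 0.086 [ 0.60910334 -0.1852777   0.02691623] 0.0005468525417036743 [41.00678763 21.77768466]
lid 0.09 [ 0.60857104 -0.18432381  0.02650832] 0.0005385758105552642 [40.81338497 22.85278715]
tin (array([ 0.52192162, -0.21729086]), np.float32(2.3234522), np.float32(1.0)) [-51.84644168  19.83536487]
-0.03 (np.float64(-0.055), np.float64(-0.025)) -0.02 (np.float64(-0.055), np.float64(-0.025)) -0.01 (np.float64(-0.055), np.float64(-0.025)) 0 (np.float64(-0.055), np.float64(-0.0255)) 0.01 (np.float64(-0.055), np.float64(-0.0195)) 0.02 (np.float64(-0.055), np.float64(-0.0125)) 0.03 (np.float64(-0.055), np.float64(-0.0125)) [[321, 177, 22, 25, 436], [365, 195, 131, 205, 18326], [240, 215, 11, 11, 57], [216, 217, 22, 15, 138], [334, 217, 19, 24, 282], [207, 228, 7, 8, 27], [316, 259, 11, 5, 22], [546, 357, 94, 43, 2108], [278, 384, 62, 16, 622]]
```

Emit:
arm_command(
  plan=[0,0,0,0,5,0,8,0,0,0,0,10,0,8,0,0,0,0,14,0,8,0,0,0,0,14,0,8,0,0,0,0,14,0,8],
)

```text
time_s: 28.58
tool_pos: [0.5501, -0.2803, 0.3682]
tcp_rot: [3.14, -0.001, 0.331]
contact_force: [-0.5, -1.1, 0.0]
finger_gap: 0.0799
gripper_force: 0.0
```

Run:
```python
from edge import *
s=env.sense();print(s["time_s"],s["tool_pos"])
c,im=snap("w16");hs=(im[...,2].astype(np.float32)-im[...,0])
for x in(-.06,-.05,-.04,-.025,-.01,0,.01,.025,.04,.055,.065):
    y=np.arange(-.055,-.005,.0005);l=np.c_[np.full(len(y),x),y,np.full(len(y),.036)];uu=proj(c,world([*C,TH],l),True).astype(np.float32)
    v=cv2.remap(hs,uu[:,:1],uu[:,1:],1).ravel();w=y[v<15];w=w[w>-.049];print(x,len(w) and (w.min().round(4),w.max().round(4)))
b=fit(tray(-.0505,.0205),circ(.022,.08),[("w16",c,True)],2);print("tin",b,intray(b[0])*1e3)
a=fit([*tray(-.0065,.0203),TH],CA+[0,0,.006],[("w16",c,True)]);print("carton",a[1],intray(a[0])*1e3)
```

```text
28.575 [ 0.55009219 -0.28033134  0.36820508]
-0.06 0
-0.05 (np.float64(-0.0395), np.float64(-0.027))
-0.04 (np.float64(-0.0445), np.float64(-0.022))
-0.025 (np.float64(-0.0455), np.float64(-0.0215))
-0.01 (np.float64(-0.0455), np.float64(-0.0215))
0 (np.float64(-0.0455), np.float64(-0.0215))
0.01 (np.float64(-0.0455), np.float64(-0.0215))
0.025 (np.float64(-0.0455), np.float64(-0.0215))
0.04 (np.float64(-0.045), np.float64(-0.0055))
0.055 (np.float64(-0.039), np.float64(-0.028))
0.065 0
tin (array([ 0.52142463, -0.21732904]), np.float32(2.9787128), np.float32(1.5253528)) [-52.32886121  19.96077339]
carton 0.7932681 [-6.5663087  20.30174824]
```

The handpiece's axis lies at tray y -33.5 mm all along its length, and its ends match the seated position. The tin, carton and jar are upright in the row.

```bash
python3 -c "
from plant import env
print(env.close_job())"
```

```text
the job is handed in; nothing more can be done
None
```

The job is handed in at about 29 s: the handpiece lies seated in both saddles, the tin, carton and jar measure upright in one row beside it, and the before/after top view showed no change at the plate, saucer, can or pliers.

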